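# Sort the chocolates into their presentation trays

## Robot

A 6-joint arm with a two-finger parallel gripper is mounted at the origin on a cart in front of the work surface, level with it; the furniture and walls round the work are solid. World frame = base frame: x ahead of the robot, y to its left, z up, the work surface at z = 0. Lengths are in mm, angles in degrees, forces in N, time in s.
With the tool pointing down it reaches from about 300 to 850 mm from the base axis. Payload 4.2 kg.
Tool frame: the origin (TCP) lies midway between the tips of the shut fingers; the grasp point (between the pads) lies 19 mm behind it (pinch_z is the distance from the TCP to the grasp point, in mm); z points along the fingers, y is the line along which they close (so a half turn about z gives the same grasp; the last joint's range is limited). The gripper opens to 91 mm and grips with 3 to 60 N. Pads are 32 mm wide; open, the fingers measure 118 mm over their backs; the gripper's body (76 mm by 178 mm) begins 60 mm behind the grasp point.
Start: joints at [-65.26, 18.312, 89.639, -0, 72.044, -1.146], TCP at [251.042, -517.321, 213.976] pointing down, gripper open.
Joint ranges: [-177.97, 177.97], [-48.28, 115.42], [12.27, 149.76], [-77.06, 257.06], [2.81, 150.46], [-146.56, 146.56]. Speed limits (degrees/s): [147.25, 147.25, 180, 180, 180, 180].

## Interface

Orientations are given as [roll, pitch, yaw] about the fixed x, y, z axes, in that order (R = Rz(yaw) Ry(pitch) Rx(roll)).
In Python, from workcell import * gives the robot as it stands.
- The arm moves only by the tool step_arm, never from a script. Its argument "steps" is a list of rows, each a list of 7 numbers: the turn, a rotation vector about the tool's x, y, z in degrees, then the shift along the tool's x, y, z in mm, then the opening, from 0 (shut) to 1 (fully open). In form: [[rx, ry, rz, x, y, z, hand], ...]. A call has exactly 8 rows; each row shifts and turns the commanded pose from where the row before left it, along the tool's axes as they then stand; what a row does not reach is not made up. A row lasts 1/8 s, in which the tool goes at most 62.5 mm and 10.7 degrees, less where a joint would pass 70% of its speed; a pose out of reach is approached as far as the arm can. A call is refused whole if a number of a shift passes 62.5 or a number of a turn 10.7, either way. A call with a gripper value outside its range is refused whole. The fingers move at their own pace and stop on an object; "force" is the grip in N (left out, the last holds). Time passes only in rows, so rows that do not move let the fingers close, or fill a call up. It gives the time, the measured TCP pose, the force, the opening and the grip force at its end, in the units of the state.
- state(): the state, without advancing time (a new reading comes with each control period).
- grab_frame(name): name is "side" or "top"; returns a dict with "image" (384x512x3 uint8, blue, green, red), "fovy" (degrees; the focal length in pixels is half the picture's height over the tangent of half this angle, whatever the lens; pixels are square), "cx", "cy" (the principal point, pixels), "origin" and "rotation" of the camera in the world. Camera axes: x right, y down, z forward; pixel columns grow to the right and rows downward; lengths in mm; the calibration is good to about 2 mm. A picture is of the moment at which its call begins. There is no depth.
- job_done(): hands the job in; it is judged then, once.
The state is a dict: "time_s": time; "qpos": joint angles; "qvel": joint speeds; "effort": joint torques, N m; "ee_pos": TCP position; "ee_rot": TCP orientation; "force": force on the tool from outside, world axes, zero at the start; "torque": the same for the moment, N m; "gripper_width": finger opening in mm; "gripper_force": force on a finger pad.
Only numpy, scipy, OpenCV 4.12 (cv2) and the standard library are available. Lean on these libraries where they do the work, as an engineer would, in place of code of your own. Each camera call takes 0.05 s, during which the arm holds its last target. There are 200 camera calls.

## Task

Sort the five loose chocolates on the wooden counter into the three walnut trays by kind: one fluted cup upright in each of the two round pockets, one short log in each of the two short oblong pockets, and the long roll in the single long pocket. Each must sit right down inside its own pocket, logs and roll lying along it and right side up as they lay, and be let go. Leave the service bell and the little bowl that stand among them where they are.

Things in the scene. Friction and masses are not known exactly. Their poses are not given: they have to be found in the camera images.
- cup_a: A loose small round fluted chocolate cup with cream filling, 37 mm wide at the rim and narrower at the foot, 28 mm tall, 16 to 28 g, standing upright on the wooden counter. Origin: centre of its underside; z up its axis. Grip across the rim.
- cup_b: A loose small round fluted chocolate cup with cream filling, 37 mm wide at the rim and narrower at the foot, 28 mm tall, 16 to 28 g, standing upright on the wooden counter. Origin: centre of its underside; z up its axis. Grip across the rim. Same as cup_a.
- log_a: A loose short chocolate log with flat underside and domed top, 42 mm long (its y axis) by 19 mm wide (x) by 16 mm tall (z up), 16 to 28 g, lying on the wooden counter. Origin: centre of its underside. Grip across its width.
- log_b: A loose short chocolate log with flat underside and domed top, 42 mm long (its y axis) by 19 mm wide (x) by 16 mm tall (z up), 16 to 28 g, lying on the wooden counter. Origin: centre of its underside. Grip across its width. Same as log_a.
- roll: A loose long round chocolate stick, 64 mm long (its y axis), 17 mm wide (x) and 18 mm tall (z up), 20 to 35 g, lying on the wooden counter; it does not roll away. Origin: centre of its underside. Grip across its width.
- cup_tray: The cups' tray, 126 x 60 mm, the one with two round pockets, 44 mm across, centred 33 mm either side of its middle, at y = +33 and -33 mm, x = 0. A flat walnut board, 9 mm thick, fixed to the counter, with sunk pockets 5 mm deep lined with cream paper (pocket floor 4 mm above the board's underside). Origin: centre of its underside, on the counter; y along its long side, x across it, z up.
- log_tray: The logs' tray, 130 x 48 mm, the one with two short oblong pockets, each 54 mm along y by 31 mm along x, end to end, centred at y = +31 and -31 mm, x = 0. A flat walnut board, 9 mm thick, fixed to the counter, with sunk pockets 5 mm deep lined with cream paper (pocket floor 4 mm above the board's underside). Origin: centre of its underside, on the counter; y along its long side, x across it, z up.
- roll_tray: The roll's tray, 94 x 48 mm, the one with a single long pocket, 78 mm along y by 31 mm along x, centred on the tray. A flat walnut board, 9 mm thick, fixed to the counter, with sunk pockets 5 mm deep lined with cream paper (pocket floor 4 mm above the board's underside). Origin: centre of its underside, on the counter; y along its long side, x across it, z up.
- bell: A steel service bell on a black foot, 80 mm across and 60 mm tall. Loose bystander among the chocolates, to be left where it stands. Origin: centre of its underside, z up.
- bowl: A small white oval bowl heaped with cacao beans, 85 mm (y) by 63 mm (x), 43 mm tall. Loose bystander among the chocolates, to be left where it stands. Origin: centre of its underside, z up.
There are look-alikes about, which are no part of the job. What is shaped like the cup_a but pink or red is not meant.

How it is judged (in metres and radians):
At the end, for the whole second after the job is handed in: One cup in each round pocket (within 12 mm of its centre along each tray axis), one log in each short pocket and the roll in the long one (within 9 mm, along it within 0.5 rad), undersides 2.2 to 5.8 mm above the tray's underside, tilted under 0.15 rad, released and at rest (((x of cup_a in the frame of cup_tray between -0.012 and 0.012 m and y of cup_a in the frame of cup_tray between 0.021 and 0.045 m and z of cup_a in the frame of cup_tray between 0.0022 and 0.0058 m and angle between each of cup_a, cup_b's own z axis and vertical below 0.15 rad and x of cup_b in the frame of cup_tray between -0.012 and 0.012 m and y of cup_b in the frame of cup_tray between -0.045 and -0.021 m and z of cup_b in the frame of cup_tray between 0.0022 and 0.0058 m) or (x of cup_a in the frame of cup_tray between -0.012 and 0.012 m and y of cup_a in the frame of cup_tray between -0.045 and -0.021 m and z of cup_a in the frame of cup_tray between 0.0022 and 0.0058 m and angle between each of cup_a, cup_b's own z axis and vertical below 0.15 rad and x of cup_b in the frame of cup_tray between -0.012 and 0.012 m and y of cup_b in the frame of cup_tray between 0.021 and 0.045 m and z of cup_b in the frame of cup_tray between 0.0022 and 0.0058 m)) and ((x of log_a in the frame of log_tray between -0.009 and 0.009 m and y of log_a in the frame of log_tray between 0.022 and 0.04 m and z of log_a in the frame of log_tray between 0.0022 and 0.0058 m and angle between each of log_a, log_b's own z axis and vertical below 0.15 rad and angle between the y axis of each of log_a, log_b and the y axis of log_tray, either way round below 0.5 rad and x of log_b in the frame of log_tray between -0.009 and 0.009 m and y of log_b in the frame of log_tray between -0.04 and -0.022 m and z of log_b in the frame of log_tray between 0.0022 and 0.0058 m) or (x of log_a in the frame of log_tray between -0.009 and 0.009 m and y of log_a in the frame of log_tray between -0.04 and -0.022 m and z of log_a in the frame of log_tray between 0.0022 and 0.0058 m and angle between each of log_a, log_b's own z axis and vertical below 0.15 rad and angle between the y axis of each of log_a, log_b and the y axis of log_tray, either way round below 0.5 rad and x of log_b in the frame of log_tray between -0.009 and 0.009 m and y of log_b in the frame of log_tray between 0.022 and 0.04 m and z of log_b in the frame of log_tray between 0.0022 and 0.0058 m)) and x of roll in the frame of roll_tray between -0.009 and 0.009 m and y of roll in the frame of roll_tray between -0.009 and 0.009 m and z of roll in the frame of roll_tray between 0.0022 and 0.0058 m and angle between roll's own z axis and vertical below 0.15 rad and angle between the y axis of roll and the y axis of roll_tray, either way round below 0.5 rad and linear speed of each of cup_a, cup_b, log_a, log_b, roll below 0.02 m/s); the robot touches nothing.
It fails at once if the service bell is moved more than 25 mm or tipped (distance of bell from where it was at the start of the episode above 0.025 m or angle between bell's own z axis and vertical above 0.3 rad).
It fails at once if the little bowl is moved more than 25 mm or tipped (distance of bowl from where it was at the start of the episode above 0.025 m or angle between bowl's own z axis and vertical above 0.3 rad).
It also fails if it takes over 112 s, if anything falls off the work surface, if the arm or the gripper's body presses on something with over 40 N, if the wrist force passes 120 N, or if a joint passes its speed limit or range.

## Working session

There is one attempt and no reset: what is moved stays moved. The work goes in short steps, Python scripts to look and compute and a tool call to move; the robot and the scene stay as the last step left them, time stands still between calls to the robot, and variables do not carry over. Pictures are saved under pics/ and viewed, at most 14 in all, crops included, and the job is handed in when it is done.

Besides the shell and the picture viewer there is one more tool, called by a JSON object that holds its "op" and its "data". step_arm: Moves the arm, as the interface text tells. Its arguments: {"type":"object","properties":{"steps":{"type":"array","items":{"type":"array","items":{"type":"number"}}},"force":{"type":"number"}},"required":["steps"]}

```bash
mkdir -p pics; cat > h.py <<'E'
from workcell import *
import numpy as np, cv2
def snap(n,name):
    f=grab_frame(n); cv2.imwrite(f'pics/{name}.png',f['image']); np.savez(f'{n}.npz',**f); return f
def ray(f,u,v,z):
    h=384; fl=h/2/np.tan(np.radians(float(f['fovy']))/2)
    d=np.array(f['rotation'])@np.array([(u-f['cx'])/fl,(v-f['cy'])/fl,1.])
    o=np.array(f['origin'],float); return o+d*(z-o[2])/d[2]
E
python3 - <<'E'
from h import *
for n in('top','side'):
    f=snap(n,n+'0'); print(n,f['fovy'],f['cx'],f['cy'],f['origin'],np.round(f['rotation'],3).tolist())
    cv2.imwrite(f'pics/{n}0b.png',cv2.resize(f['image'],(800,600),interpolation=cv2.INTER_CUBIC))
print(state())
E
```

```text
top 47.08645097459431 259.6261094897472 190.18646527002628 [404.92271871  16.06854416 989.75439971] [-175.007, 0.57, -89.096]
side 49.712809583312705 256.8284154213101 193.0874212762232 [ 11.2517848  768.10114458 638.51704799] [-123.429, -0.184, -147.66]
{'time_s': 0.1, 'qpos': array([-6.52604796e+01,  1.83460462e+01,  8.96978812e+01, -7.48574800e-04,
        7.20446205e+01, -1.14767250e+00]), 'qvel': array([ 0.00988888,  0.03740272, -0.03459257, -0.00591872, -0.0765347 ,
        0.06660502]), 'effort': array([ 1.10839886e-03, -4.13332093e+01, -2.32509416e+01,  7.28879892e-02,
        4.21626563e-02, -6.48973355e-05]), 'ee_pos': array([ 250.84002205, -516.90638831,  213.23412795]), 'ee_rot': array([-1.79911456e+02, -1.06193763e-03,  2.58874234e+01]), 'force': array([-0.12102693, -0.01754469, -1.06620327]), 'torque': array([ 0.01896898,  0.01648464, -0.00393898]), 'gripper_force': 0.0, 'gripper_width': 91.2294843742858}
```

View pics/top0b.png

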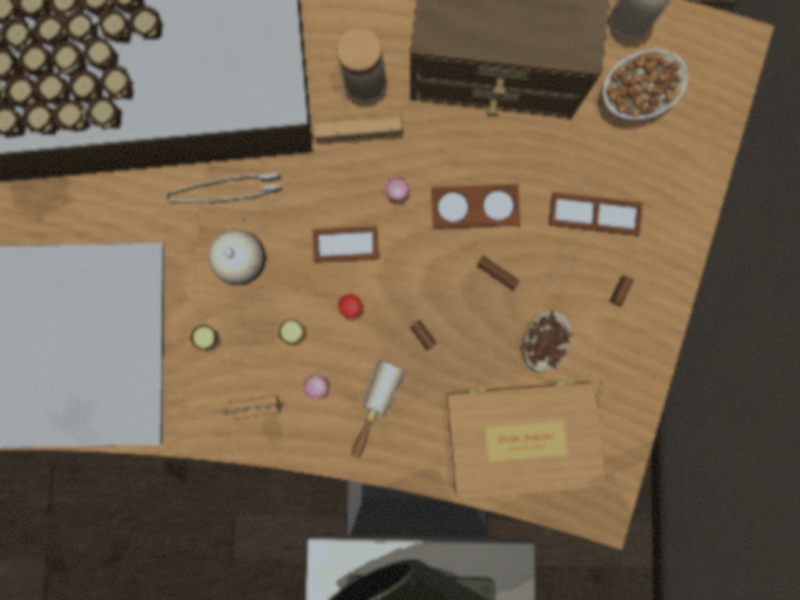

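View pics/side0b.png

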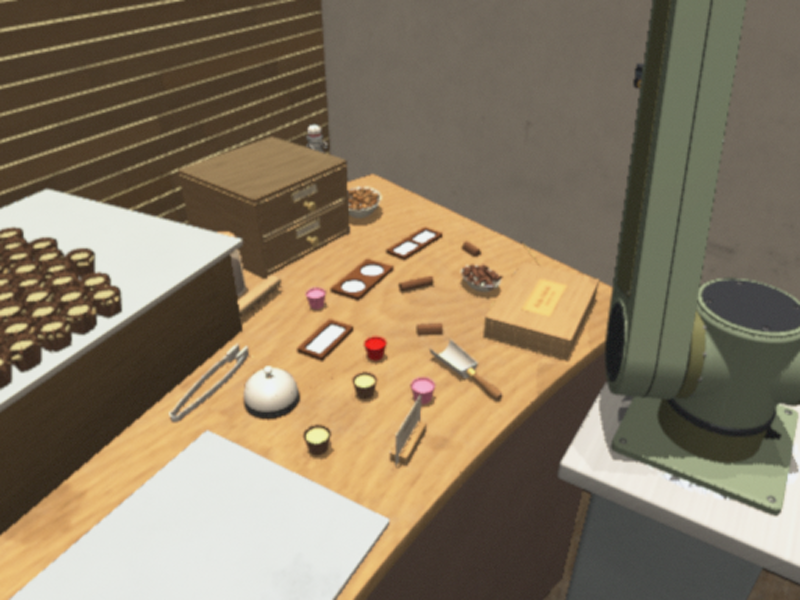

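The top view (800x600 scale) shows these:
- **Trays:** cup tray (475,207), log tray (596,214), roll tray (346,244).
- **Chocolates:** roll (498,273), logs (423,335) and (622,291), cups (204,337) and (291,332).
- **Bystanders:** bell (237,257), bowl (547,341).
- **Cup candidates:** (204,337) and (291,332) are dark with a cream filling, so they fit. The pink ones at (397,189) and (315,387) and the red one at (350,306) are the look-alikes, so I leave them out.

Next I'll check this in an enlarged crop.

```bash
cat >> h.py <<'E'
from scipy.spatial.transform import Rotation as Ro
def ray(f,u,v,z):
    fl=192/np.tan(np.radians(float(f['fovy']))/2)
    d=Ro.from_euler('xyz',f['rotation'],degrees=True).as_matrix()@np.array([(u-f['cx'])/fl,(v-f['cy'])/fl,1.])
    o=np.array(f['origin'],float); return o+d*(z-o[2])/d[2]
E
python3 - <<'E'
from h import *
im=np.load('top.npz')['image']
def crop(x,y,w,h,s,n): cv2.imwrite(f'pics/{n}.png',cv2.resize(im[y:y+h,x:x+w],None,fx=s,fy=s,interpolation=cv2.INTER_CUBIC))
crop(115,105,150,110,5,'cL'); crop(255,105,160,120,5,'cR')
E
```

```text
(no output)
```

View pics/cL.png

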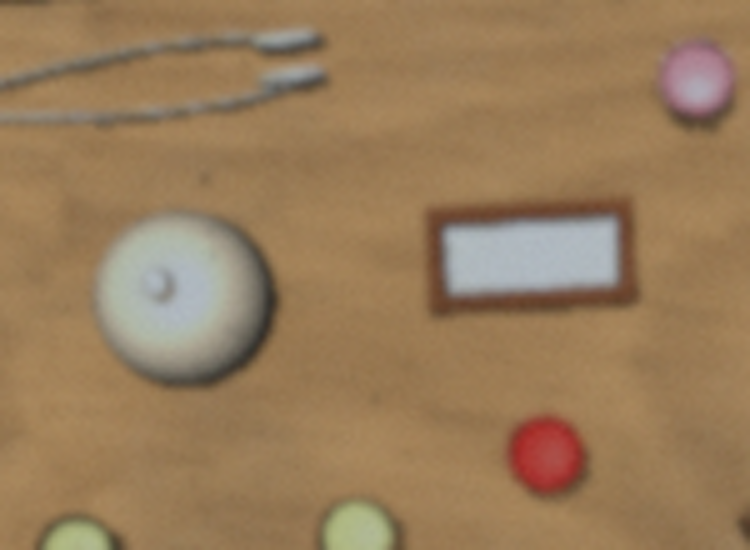

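View pics/cR.png

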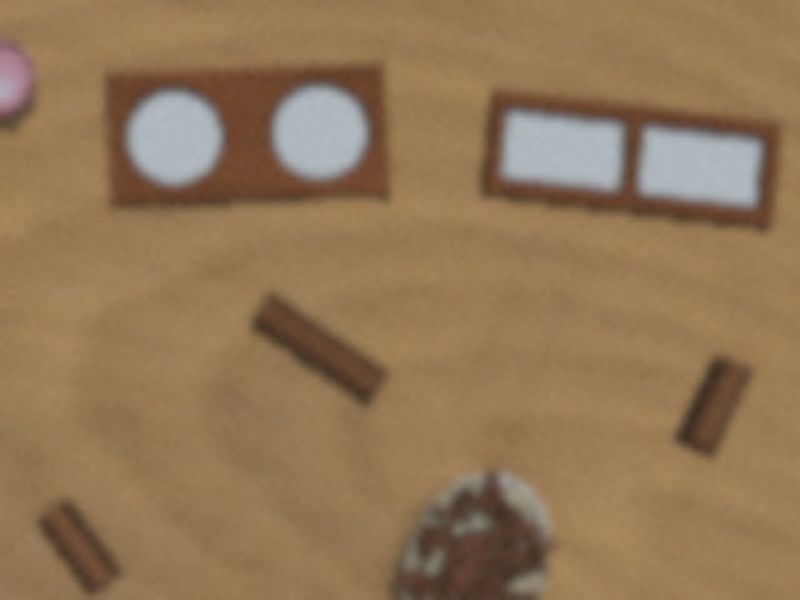

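```bash
python3 - <<'E'
from h import *
f=np.load('top.npz'); im=f['image']; S=4
b=cv2.resize(im,None,fx=S,fy=S,interpolation=cv2.INTER_CUBIC)
hsv=cv2.cvtColor(b,cv2.COLOR_BGR2HSV); H,Sa,V=cv2.split(hsv)
white=((Sa<60)&(V>130)).astype(np.uint8); dark=(V<112).astype(np.uint8)
# (name,mask,u,v,halfwin,z)
T=[('cupP1',white,289,132,13,9),('cupP2',white,319,131,13,9),('logP1',white,367,135,15,9),('logP2',white,395,138,15,9),
('rollP',white,221.5,156.5,21,9),('roll',dark,318.5,175,16,9),('logL',dark,270.7,214.3,13,8),('logR',dark,397.7,186,13,8)]
for n,m,u,v,h,z in T:
    x0,y0=int((u-h)*S),int((v-h)*S); w=int(2*h*S); sub=m[y0:y0+w,x0:x0+w]
    c=max(cv2.findContours(sub,cv2.RETR_EXTERNAL,cv2.CHAIN_APPROX_NONE)[0],key=cv2.contourArea)
    box=(cv2.boxPoints(cv2.minAreaRect(c))+[x0,y0]+.5)/S-.5
    P=np.array([ray(f,*p,z)[:2] for p in box]); C=P.mean(0); e=[P[1]-P[0],P[2]-P[1]]; L=[np.hypot(*k) for k in e]; k=e[int(np.argmax(L))]
    print(n,C.round(1),'len',np.round(L,1),'yaxis ang',round(np.degrees(np.arctan2(k[1],k[0]))%180,1), 'px',box.mean(0).round(1))
for n,u,v in(('cupL',130.5,215.7),('cupR',186.3,212.3)):
    x0,y0=int((u-13)*S),int((v-13)*S); sub=slice(y0,y0+26*S),slice(x0,x0+26*S)
    for mn,m in(('fill',(H[sub]>24)&(H[sub]<60)&(Sa[sub]>60)&(V[sub]>120)),('dark',V[sub]<112)):
        c=cv2.findContours(m.astype(np.uint8),cv2.RETR_EXTERNAL,cv2.CHAIN_APPROX_NONE)[0]
        c=max(c,key=cv2.contourArea); (cx,cy),r=cv2.minEnclosingCircle(c)
        p=((np.array([cx,cy])+[x0,y0]+.5)/S-.5); print(n,mn,p.round(1),'d px',round(2*r/S,1),ray(f,*p,28).round(1),ray(f,p[0]+2*r/S,p[1],28)[1].round(1))
E
```

```text
cupP1 [622.5 -37.9] len [41.8 42.4] yaxis ang 0.5 px [289.4 132.4]
cupP2 [ 626.  -103.6] len [42.4 41.8] yaxis ang 90.8 px [318.5 131.2]
logP1 [ 619.3 -212.7] len [31.2 54.3] yaxis ang 84.0 px [367.  134.8]
logP2 [ 612.7 -274.2] len [31.3 54. ] yaxis ang 83.8 px [394.4 138.1]
rollP [566.6 115.7] len [78.1 31.5] yaxis ang 93.6 px [220.9 155.9]
roll [ 527.1 -103.5] len [18.8 63.6] yaxis ang 55.9 px [318.3 174.7]
logL [437.4   2.2] len [19.6 41.4] yaxis ang 36.7 px [270.5 214.1]
logR [ 505.1 -279.3] len [43.8 18.8] yaxis ang 154.4 px [397.  185.7]
cupL fill [130.1 215.5] d px 14.4 [429.  309.2  28. ] 277.7
cupL dark [134.2 217.6] d px 13.9 [424.7 300.   28. ] 269.7
cupR fill [186.  211.8] d px 14.3 [439. 187.  28.] 155.8
cupR dark [190.6 214.5] d px 12.6 [433.2 176.8  28. ] 149.3
```

```bash
cat >> h.py <<'E'
def plan(x,y,yaw,z=None,cur=None):
    if cur is None:
        s=state(); p=s['ee_pos']; y0=s['ee_rot'][2]
        print('t',round(s['time_s'],1),'at',p.round(1),'rot',s['ee_rot'].round(1),'j',s['qpos'].round(0),'grip',round(s['gripper_width'],1),round(s['gripper_force'],1))
    else: p,y0=np.array(cur[:3],float),cur[3]
    d=(yaw-y0+180)%360-180; a=np.radians(yaw); dx,dy=x-p[0],y-p[1]; z=p[2] if z is None else z
    print(f'rz {-d:.1f} then x {np.cos(a)*dx+np.sin(a)*dy:.1f} y {np.sin(a)*dx-np.cos(a)*dy:.1f} z {p[2]-z:.1f}')
E
python3 -c "
from h import *
plan(505,-279.3,-25.6,80)"
```

```text
t 0.1 at [ 250.8 -516.9  213.2] rot [-179.9   -0.    25.9] j [-65.  18.  90.  -0.  72.  -1.] grip 91.2 0.0
rz 51.5 then x 126.5 y -324.1 z 133.2
```

{"op": "step_arm", "data": {"steps": [[0,0,10.3,0,0,0,1],[0,0,10.3,0,0,0,0.6],[0,0,10.3,0,0,0,0.6],[0,0,10.3,0,0,0,0.6],[0,0,10.3,0,0,0,0.6],[0,0,0,20,-50,0,0.6],[0,0,0,20,-50,0,0.6],[0,0,0,20,-50,0,0.6]], "force": 10}}

```text
time_s: 1.1
ee_pos: [370.8, -406.8, 213.6]
ee_rot: [-180.0, 0.0, -25.7]
force: [1.0, -0.2, -0.2]
gripper_width: 54.8
gripper_force: 0.0
```

{"op": "step_arm", "data": {"steps": [[0,0,0,20,-50,10,0.6],[0,0,0,20,-50,20,0.6],[0,0,0,20,-50,30,0.6],[0,0,0,6.5,-24,30,0.6],[0,0,0,0,0,30,0.6],[0,0,0,0,0,13,0.6],[0,0,0,0,0,0,0.6],[0,0,0,0,0,0,0.6]]}}

```text
time_s: 2.1
ee_pos: [505.7, -280.7, 82.1]
ee_rot: [180.0, -0.1, -25.7]
force: [-0.7, 0.2, 0.8]
gripper_width: 54.9
gripper_force: 0.0
```

```bash
python3 -c "
from h import *
plan(505,-279.3,-25.6,6)"
```

```text
t 2.1 at [ 505.7 -280.7   82.1] rot [ 1.80e+02 -1.00e-01 -2.57e+01] j [-30.  25. 100.  -0.  55.  85.] grip 54.9 0.0
rz -0.1 then x -1.3 y -0.9 z 76.1
```

{"op": "step_arm", "data": {"steps": [[0,0,0,-1.3,-0.9,20,0.6],[0,0,0,0,0,20,0.6],[0,0,0,0,0,20,0.6],[0,0,0,0,0,10,0.6],[0,0,0,0,0,6,0.6],[0,0,0,0,0,0,0.6],[0,0,0,0,0,0,0.6],[0,0,0,0,0,0,0.6]]}}

```text
time_s: 3.1
ee_pos: [504.7, -278.7, 5.5]
ee_rot: [180.0, -0.1, -25.6]
force: [1.4, -0.0, 0.1]
gripper_width: 54.5
gripper_force: 0.0
```

```bash
python3 -c "
from h import *
plan(505,-279.3,-25.6,6)
f=snap('side','s1'); cv2.imwrite('pics/s1b.png',cv2.resize(f['image'][100:200,220:360],None,fx=5,fy=5,interpolation=2))"
```

```text
t 3.1 at [ 504.7 -278.7    5.5] rot [ 1.80e+02 -1.00e-01 -2.56e+01] j [-30.  30. 105.  -0.  45.  86.] grip 54.5 0.0
rz -0.0 then x 0.5 y 0.4 z -0.5
```

View pics/s1b.png

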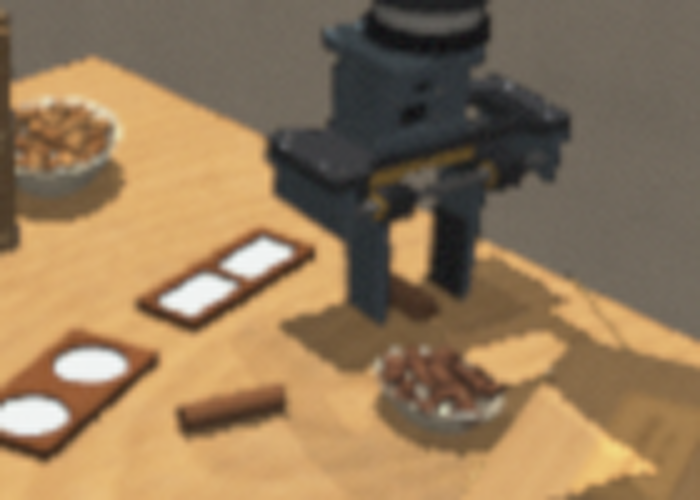

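The crop shows the log (410,298) standing between the two fingers. Now I close and lift.

{"op": "step_arm", "data": {"steps": [[0,0,0,0,0,0,0],[0,0,0,0,0,0,0],[0,0,0,0,0,0,0],[0,0,0,0,0,0,0],[0,0,0,0,0,-10,0],[0,0,0,0,0,-20,0],[0,0,0,0,0,-20,0],[0,0,0,0,0,0,0]], "force": 10}}

```text
time_s: 4.15
ee_pos: [505.7, -279.2, 57.0]
ee_rot: [180.0, -0.3, -25.6]
force: [0.4, -0.0, -0.1]
gripper_width: 17.0
gripper_force: 9.8
```

```bash
python3 -c "
from h import *
plan(612.7,-274.2,83.9,45)"
```

```text
t 4.2 at [ 505.7 -279.2   57. ] rot [180.   -0.3 -25.6] j [-30.  26. 102.  -0.  52.  86.] grip 17.0 9.8
rz -109.5 then x 16.4 y 105.9 z 12.0
```

{"op": "step_arm", "data": {"steps": [[0,0,-10,0,0,0,0],[0,0,-10,0,0,0,0],[0,0,-10,0,0,0,0],[0,0,-10,0,0,0,0],[0,0,-10,0,0,0,0],[0,0,-10,0,0,0,0],[0,0,-10,0,0,0,0],[0,0,-10,0,0,0,0]]}}

```text
time_s: 5.15
ee_pos: [503.9, -278.2, 54.2]
ee_rot: [-179.9, 0.0, 54.7]
force: [-0.1, -0.1, -0.9]
gripper_width: 17.3
gripper_force: 9.8
```

{"op": "step_arm", "data": {"steps": [[0,0,-10,0,0,0,0],[0,0,-10,0,0,0,0],[0,0,-9.5,0,0,0,0],[0,0,0,6,35,0,0],[0,0,0,6,35,0,0],[0,0,0,4.4,36,12,0],[0,0,0,0,0,0,0],[0,0,0,0,0,0,0]]}}

```text
time_s: 6.15
ee_pos: [610.4, -273.1, 42.1]
ee_rot: [-179.9, -0.0, 83.9]
force: [-0.0, -0.1, -0.0]
gripper_width: 17.1
gripper_force: 9.8
```

```bash
python3 -c "
from h import *
plan(612.7,-274.2,83.9,10.7)
f=snap('top','t1'); g=snap('side','s2');a=cv2.resize(f['image'][90:190,340:440],None,fx=4,fy=4,interpolation=2);b=cv2.resize(g['image'][100:200,220:320],None,fx=4,fy=4,interpolation=2)
cv2.imwrite('pics/m1.png',np.hstack([a,b]))"
```

```text
t 6.2 at [ 610.4 -273.1   42.1] rot [-179.9   -0.    83.9] j [-25.  34.  89.  -0.  57. -19.] grip 17.1 9.8
rz -0.0 then x -0.8 y 2.4 z 31.4
```

View pics/m1.png

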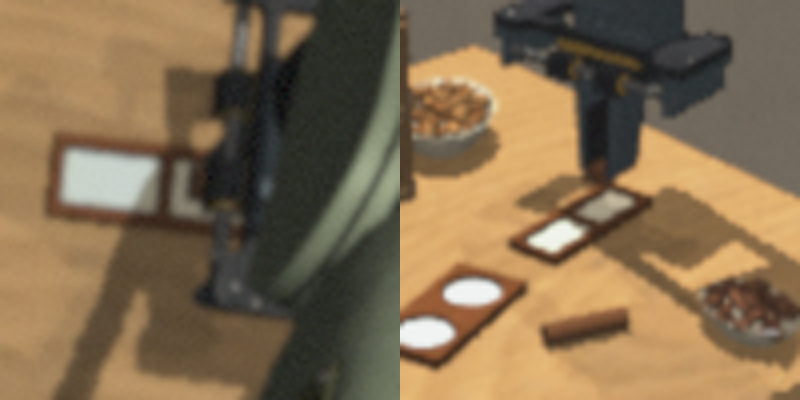

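The side half shows the log held at (598,175) above the far pocket. I lower it and release.

{"op": "step_arm", "data": {"steps": [[0,0,0,-0.5,2,10,0],[0,0,0,0,0,10,0],[0,0,0,0,0,6,0],[0,0,0,0,0,4,0],[0,0,0,0,0,0,0],[0,0,0,0,0,0,0],[0,0,0,0,0,0,0],[0,0,0,0,0,0,0]]}}

```text
time_s: 7.25
ee_pos: [613.6, -274.2, 13.2]
ee_rot: [180.0, 0.0, 83.9]
force: [-0.3, 0.2, -0.1]
gripper_width: 17.1
gripper_force: 9.8
```

```bash
python3 -c "
from h import *
plan(612.7,-274.2,83.9,10.7); print(state()['force'],state()['ee_pos'])"
```

```text
t 7.2 at [ 613.6 -274.2   13.2] rot [180.    0.   83.9] j [-25.  36.  90.  -0.  54. -19.] grip 17.1 9.8
rz -0.0 then x -0.1 y -0.9 z 2.5
[-0.32178766  0.17203379 -0.05602164] [ 613.58221412 -274.22277367   13.19258889]
```

{"op": "step_arm", "data": {"steps": [[0,0,0,0,0,2,0],[0,0,0,0,0,0,0],[0,0,0,0,0,0,0.3],[0,0,0,0,0,0,0.4],[0,0,0,0,0,0,0.4],[0,0,0,0,0,-10,0.4],[0,0,0,0,0,-25,0.4],[0,0,0,0,0,-25,0.6]]}}

```text
time_s: 8.25
ee_pos: [613.6, -274.2, 72.2]
ee_rot: [180.0, 0.0, 83.9]
force: [-0.2, 1.0, 0.4]
gripper_width: 43.6
gripper_force: 0.0
```

```bash
python3 -c "
from h import *
plan(527.1,-103.5,55.9,80)"
```

```text
t 8.2 at [ 613.6 -274.2   72.2] rot [180.    0.   83.9] j [-25.  33.  87.  -0.  60. -19.] grip 43.6 0.0
rz 28.0 then x 92.9 y -167.3 z -7.8
```

{"op": "step_arm", "data": {"steps": [[0,0,9.4,0,0,0,0.6],[0,0,9.3,0,0,0,0.6],[0,0,9.3,0,0,0,0.6],[0,0,0,25,-42,0,0.6],[0,0,0,25,-42,0,0.6],[0,0,0,25,-42,0,0.6],[0,0,0,17.9,-41.3,0,0.6],[0,0,0,0,0,10,0.6]]}}

```text
time_s: 9.25
ee_pos: [526.0, -101.4, 62.2]
ee_rot: [180.0, -0.0, 56.1]
force: [0.1, 0.2, -0.0]
gripper_width: 54.8
gripper_force: 0.0
```

{"op": "step_arm", "data": {"steps": [[0,0,0,0,0,20,0.6],[0,0,0,0,0,0,0.6],[0,0,0,0,0,0,0.6],[0,0,0,0,0,0,0.6],[0,0,0,0,0,0,0.6],[0,0,0,0,0,0,0.6],[0,0,0,0,0,0,0.6],[0,0,0,0,0,0,0.6]]}}

```text
time_s: 10.25
ee_pos: [527.1, -103.4, 41.0]
ee_rot: [180.0, 0.0, 55.9]
force: [-0.3, -0.2, 0.1]
gripper_width: 54.5
gripper_force: 0.0
```

```bash
python3 -c "
from h import *
plan(527.1,-103.5,55.9,6)
f=snap('top','t2'); g=snap('side','s3');a=cv2.resize(f['image'][90:190,340:440],None,fx=4,fy=4,interpolation=2);b=cv2.resize(g['image'][120:220,220:320],None,fx=4,fy=4,interpolation=2)
cv2.imwrite('pics/m2.png',np.hstack([a,b]))"
```

```text
t 10.2 at [ 527.1 -103.4   41. ] rot [180.    0.   55.9] j [-12.  25. 108.  -0.  47.  22.] grip 54.5 0.0
rz -0.0 then x -0.0 y 0.1 z 35.0
```

View pics/m2.png

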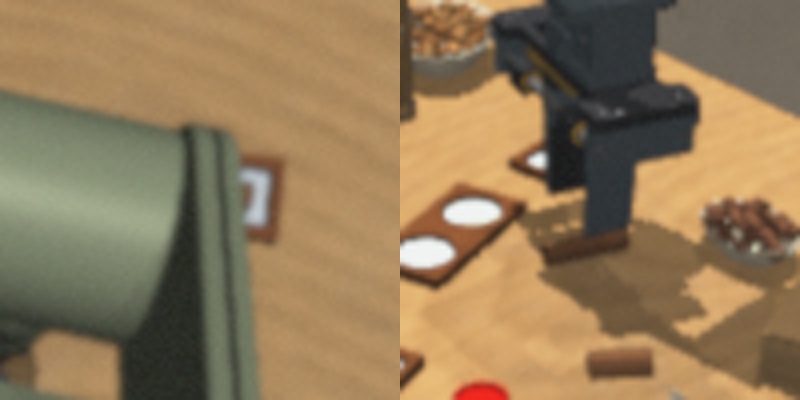

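The top half shows the log's end inside its pocket (258,200), with clear white around it. The side half shows the gripper over the roll. Next is the descent and grip on the roll.

{"op": "step_arm", "data": {"steps": [[0,0,0,0,0,15,0.6],[0,0,0,0,0,14,0.6],[0,0,0,0,0,6,0.6],[0,0,0,0,0,0,0.6],[0,0,0,0,0,0,0],[0,0,0,0,0,0,0],[0,0,0,0,0,0,0],[0,0,0,0,0,0,0]], "force": 10}}

```text
time_s: 11.35
ee_pos: [527.3, -103.5, 6.2]
ee_rot: [180.0, -0.0, 55.9]
force: [-0.2, -0.7, 0.9]
gripper_width: 17.5
gripper_force: 0.1
```

{"op": "step_arm", "data": {"steps": [[0,0,0,0,0,-10,0],[0,0,0,0,0,-20,0],[0,0,0,0,0,-20,0],[0,0,-9.5,0,0,0,0],[0,0,-9.4,0,0,0,0],[0,0,-9.4,0,0,0,0],[0,0,-9.4,0,0,0,0],[0,0,0,0,0,0,0]]}}

```text
time_s: 12.35
ee_pos: [527.2, -103.5, 56.5]
ee_rot: [180.0, 0.0, 93.5]
force: [-0.8, 0.9, 0.0]
gripper_width: 17.1
gripper_force: 10.0
```

```bash
python3 -c "
from h import *
plan(566.6,115.7,93.6,45)"
```

```text
t 12.3 at [ 527.2 -103.5   56.5] rot [180.    0.   93.5] j [-12.  24. 107.  -0.  49. -16.] grip 17.1 10.0
rz -0.1 then x 216.2 y 53.1 z 11.5
```

{"op": "step_arm", "data": {"steps": [[0,0,0,43,11,0,0],[0,0,0,43,11,0,0],[0,0,0,43,11,0,0],[0,0,0,43,10,0,0],[0,0,0,44,10,0,0],[0,0,0,0,0,12,0],[0,0,0,0,0,0,0],[0,0,0,0,0,0,0]]}}

```text
time_s: 13.35
ee_pos: [566.2, 114.3, 43.9]
ee_rot: [-180.0, 0.0, 93.5]
force: [0.1, 0.0, -0.0]
gripper_width: 16.5
gripper_force: 10.0
```

{"op": "step_arm", "data": {"steps": [[0,0,0,0,0,10,0],[0,0,0,0,0,10,0],[0,0,0,0,0,0,0],[0,0,0,0,0,0,0],[0,0,0,0,0,0,0],[0,0,0,0,0,0,0],[0,0,0,0,0,0,0],[0,0,0,0,0,0,0]]}}

```text
time_s: 14.35
ee_pos: [566.5, 115.5, 24.0]
ee_rot: [180.0, 0.0, 93.6]
force: [-0.6, -0.2, -0.0]
gripper_width: 16.9
gripper_force: 10.0
```

```bash
python3 -c "
from h import *
plan(566.6,115.7,93.6,11)"
```

```text
t 14.3 at [566.5 115.5  24. ] rot [180.    0.   93.6] j [ 10.  29. 103.  -0.  48.   7.] grip 16.9 10.0
rz -0.0 then x 0.2 y 0.1 z 13.0
```

{"op": "step_arm", "data": {"steps": [[0,0,0,0,0,6,0],[0,0,0,0,0,4,0],[0,0,0,0,0,3,0],[0,0,0,0,0,0,0],[0,0,0,0,0,0,0],[0,0,0,0,0,0,0.3],[0,0,0,0,0,0,0.4],[0,0,0,0,0,0,0.4]]}}

```text
time_s: 15.35
ee_pos: [566.5, 115.4, 11.0]
ee_rot: [180.0, 0.0, 93.6]
force: [-0.6, 0.3, -0.4]
gripper_width: 36.6
gripper_force: 0.0
```

{"op": "step_arm", "data": {"steps": [[0,0,0,0,0,-10,0.4],[0,0,0,0,0,-25,0.4],[0,0,0,0,0,-25,0.6],[0,0,0,0,0,0,0.6],[0,0,9.5,0,0,0,0.6],[0,0,9.5,0,0,0,0.6],[0,0,9.5,0,0,0,0.6],[0,0,9.5,0,0,0,0.6]]}}

```text
time_s: 16.35
ee_pos: [565.8, 115.3, 70.0]
ee_rot: [-179.9, 0.1, 55.3]
force: [0.5, 0.6, 0.2]
gripper_width: 55.2
gripper_force: 0.0
```

```bash
python3 -c "
from h import *
plan(437.4,2.2,36.7,45)"
```

```text
t 16.4 at [565.8 115.3  70. ] rot [-1.799e+02  1.000e-01  5.530e+01] j [ 10.  26. 101.  -0.  54.  45.] grip 55.2 0.0
rz 18.6 then x -170.5 y 14.0 z 25.0
```

{"op": "step_arm", "data": {"steps": [[0,0,9.3,0,0,0,0.6],[0,0,9.3,0,0,0,0.6],[0,0,0,-43,3.5,0,0.6],[0,0,0,-43,3.5,0,0.6],[0,0,0,-43,3.5,0,0.6],[0,0,0,-41.5,3.5,0,0.6],[0,0,0,0,0,15,0.6],[0,0,0,0,0,10,0.6]]}}

```text
time_s: 17.35
ee_pos: [438.0, 1.4, 45.1]
ee_rot: [-180.0, 0.0, 36.9]
force: [0.9, -0.5, -0.6]
gripper_width: 54.6
gripper_force: 0.0
```

{"op": "step_arm", "data": {"steps": [[0,0,0,0,0,0,0.6],[0,0,0,0,0,0,0.6],[0,0,0,0,0,0,0.6],[0,0,0,0,0,0,0.6],[0,0,0,0,0,0,0.6],[0,0,0,0,0,0,0.6],[0,0,0,0,0,0,0.6],[0,0,0,0,0,0,0.6]]}}

```text
time_s: 18.35
ee_pos: [438.7, 1.7, 46.0]
ee_rot: [180.0, 0.0, 37.0]
force: [0.6, 0.6, -0.3]
gripper_width: 55.0
gripper_force: 0.0
```

```bash
python3 -c "
from h import *
plan(437.4,2.2,36.7,6)"
```

```text
t 18.4 at [438.7   1.7  46. ] rot [180.   0.  37.] j [ -1.  17. 120.  -0.  43.  52.] grip 55.0 0.0
rz 0.3 then x -0.7 y -1.2 z 40.0
```

{"op": "step_arm", "data": {"steps": [[0,0,0,-0.7,-1.2,15,0.6],[0,0,0,0,0,15,0.6],[0,0,0,0,0,10,0.6],[0,0,0,0,0,0,0.6],[0,0,0,0,0,0,0],[0,0,0,0,0,0,0],[0,0,0,0,0,0,0],[0,0,0,0,0,0,0]], "force": 10}}

```text
time_s: 19.35
ee_pos: [437.5, 2.2, 6.1]
ee_rot: [180.0, -0.0, 37.0]
force: [-0.0, -0.1, -0.7]
gripper_width: 17.6
gripper_force: 0.1
```

{"op": "step_arm", "data": {"steps": [[0,0,0,0,0,-20,0],[0,0,0,0,0,-30,0],[0,0,0,0,0,-20,0],[0,0,-9.4,0,0,0,0],[0,0,-9.4,0,0,0,0],[0,0,-9.4,0,0,0,0],[0,0,-9.4,0,0,0,0],[0,0,-9.4,0,0,0,0]]}}

```text
time_s: 20.35
ee_pos: [437.2, 2.2, 75.9]
ee_rot: [-180.0, 0.0, 84.3]
force: [-1.0, 0.3, -0.6]
gripper_width: 16.4
gripper_force: 9.8
```

```bash
python3 -c "
from h import *
plan(619.3,-212.7,83.9,55)"
```

```text
t 20.4 at [437.2   2.2  75.9] rot [-180.     0.    84.3] j [ -1.  14. 118.  -0.  47.   4.] grip 16.4 9.8
rz 0.4 then x -194.4 y 203.9 z 20.9
```

{"op": "step_arm", "data": {"steps": [[0,0,0.4,-34,37,0,0],[0,0,0,-40,42,0,0],[0,0,0,-40,42,0,0],[0,0,0,-40,42,0,0],[0,0,0,-40.4,40.9,0,0],[0,0,0,0,0,15,0],[0,0,0,0,0,10,0],[0,0,0,0,0,0,0]]}}

```text
time_s: 21.35
ee_pos: [616.8, -212.0, 49.6]
ee_rot: [-179.8, -0.1, 83.6]
force: [0.6, 0.1, -0.8]
gripper_width: 16.5
gripper_force: 9.8
```

{"op": "step_arm", "data": {"steps": [[0,0,0,0,0,15,0],[0,0,0,0,0,12,0],[0,0,0,0,0,0,0],[0,0,0,0,0,0,0],[0,0,0,0,0,0,0],[0,0,0,0,0,0,0],[0,0,0,0,0,0,0],[0,0,0,0,0,0,0]]}}

```text
time_s: 22.35
ee_pos: [618.6, -213.5, 24.1]
ee_rot: [180.0, 0.0, 83.6]
force: [-0.6, -0.6, -0.9]
gripper_width: 16.0
gripper_force: 9.8
```

```bash
python3 -c "
from h import *
plan(619.3,-212.7,83.9,11)"
```

```text
t 22.4 at [ 618.6 -213.5   24.1] rot [180.    0.   83.6] j [-20.  34.  92.  -0.  53. -14.] grip 16.0 9.8
rz -0.3 then x 0.9 y 0.6 z 13.1
```

{"op": "step_arm", "data": {"steps": [[0,0,0,0.9,0.6,6,0],[0,0,0,0,0,4,0],[0,0,0,0,0,3,0],[0,0,0,0,0,0,0],[0,0,0,0,0,0,0],[0,0,0,0,0,0,0.3],[0,0,0,0,0,0,0.4],[0,0,0,0,0,0,0.4]]}}

```text
time_s: 23.35
ee_pos: [619.3, -212.7, 11.0]
ee_rot: [180.0, 0.0, 83.6]
force: [-0.9, 0.0, 0.5]
gripper_width: 36.3
gripper_force: 0.0
```

{"op": "step_arm", "data": {"steps": [[0,0,0,0,0,-10,0.4],[0,0,0,0,0,-25,0.4],[0,0,0,0,0,-25,0.6],[0,0,0,0,0,-20,0.8],[0,0,-9.4,0,0,0,0.8],[0,0,0,0,0,0,0.8],[0,0,0,0,0,0,0.8],[0,0,0,0,0,0,0.8]]}}

```text
time_s: 24.35
ee_pos: [619.1, -212.6, 90.7]
ee_rot: [-180.0, -0.0, 92.9]
force: [-0.1, 0.9, 0.5]
gripper_width: 73.4
gripper_force: 0.0
```

```bash
python3 -c "
from h import *
plan(439,187,93,60)"
```

```text
t 24.4 at [ 619.1 -212.6   90.7] rot [-180.    -0.    92.9] j [-20.  31.  88.  -0.  61. -23.] grip 73.4 0.0
rz -0.1 then x 408.5 y -159.0 z 30.7
```

{"op": "step_arm", "data": {"steps": [[0,0,0,51,-20,0,0.8],[0,0,0,51,-20,0,0.8],[0,0,0,51,-20,0,0.8],[0,0,0,51,-20,0,0.8],[0,0,0,51,-20,0,0.8],[0,0,0,51,-20,0,0.8],[0,0,0,51,-20,0,0.8],[0,0,0,51.5,-19,0,0.8]]}}

```text
time_s: 25.35
ee_pos: [438.4, 188.5, 91.0]
ee_rot: [180.0, -0.0, 92.9]
force: [0.5, 0.2, 0.1]
gripper_width: 72.9
gripper_force: 0.0
```

{"op": "step_arm", "data": {"steps": [[0,0,0,0,0,15,0.8],[0,0,0,0,0,15,0.8],[0,0,0,0,0,0,0.8],[0,0,0,0,0,0,0.8],[0,0,0,0,0,0,0.8],[0,0,0,0,0,0,0.8],[0,0,0,0,0,0,0.8],[0,0,0,0,0,0,0.8]]}}

```text
time_s: 26.35
ee_pos: [439.3, 187.0, 61.0]
ee_rot: [180.0, 0.0, 93.0]
force: [-0.6, -0.2, -0.6]
gripper_width: 73.2
gripper_force: 0.0
```

```bash
python3 -c "
from h import *
plan(439,187,93,9)
f=snap('top','t3'); g=snap('side','s4');a=cv2.resize(f['image'][100:200,300:400+20],None,fx=3.3,fy=4,interpolation=2);b=cv2.resize(g['image'][190:290,180:280],None,fx=4,fy=4,interpolation=2)
cv2.imwrite('pics/m3.png',np.hstack([a,b]))"
```

```text
t 26.4 at [439.3 187.   61. ] rot [180.   0.  93.] j [ 22.  19. 114.  -0.  47.  19.] grip 73.2 0.0
rz -0.0 then x 0.1 y -0.3 z 52.0
```

View pics/m3.png

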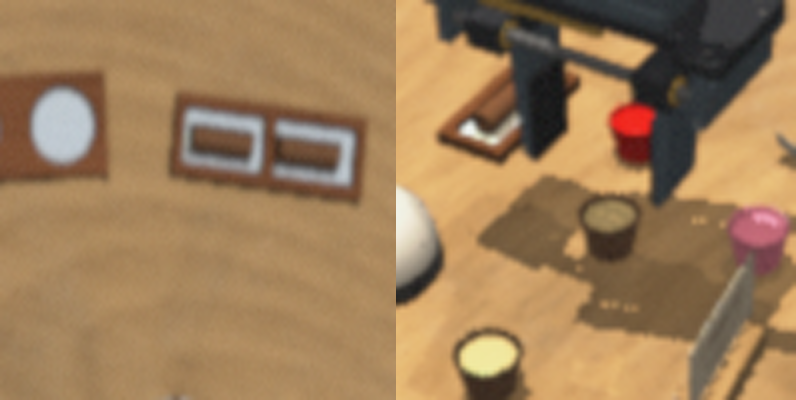

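The top half shows both logs lying in their pockets. The side half shows the gripper over the dark cup with cream filling (610,228); the pink cup at (757,235) stays clear. I narrow the opening and descend.

{"op": "step_arm", "data": {"steps": [[0,0,0,0,0,0,0.65],[0,0,0,0,0,20,0.65],[0,0,0,0,0,20,0.65],[0,0,0,0,0,11,0.65],[0,0,0,0,0,0,0.65],[0,0,0,0,0,0,0],[0,0,0,0,0,0,0],[0,0,0,0,0,0,0]], "force": 8}}

```text
time_s: 27.45
ee_pos: [439.6, 187.1, 10.4]
ee_rot: [179.9, -0.0, 93.0]
force: [-0.6, 0.9, 2.3]
gripper_width: 34.4
gripper_force: 8.0
```

{"op": "step_arm", "data": {"steps": [[0,0,0,0,0,0,0],[0,0,0,0,0,-10,0],[0,0,0,0,0,-25,0],[0,0,0,0,0,-25,0],[0,0,0,0,0,-20,0],[0,0,0,0,0,0,0],[0,0,0,0,0,0,0],[0,0,0,0,0,0,0]]}}

```text
time_s: 28.45
ee_pos: [438.5, 186.7, 89.0]
ee_rot: [-179.9, 0.0, 93.0]
force: [0.4, -0.4, 0.0]
gripper_width: 34.6
gripper_force: 8.0
```

```bash
python3 -c "
from h import *
plan(626,-103.6,93,60)"
```

```text
t 28.4 at [438.5 186.7  89. ] rot [-179.9    0.    93. ] j [ 22.  17. 112.  -0.  51.  19.] grip 34.6 8.0
rz -0.0 then x -299.7 y 172.0 z 29.0
```

{"op": "step_arm", "data": {"steps": [[0,0,0,-40,22,0,0],[0,0,0,-52,30,0,0],[0,0,0,-52,30,0,0],[0,0,0,-52,30,0,0],[0,0,0,-52,30,0,0],[0,0,0,-51.7,30,0,0],[0,0,0,0,0,0,0],[0,0,0,0,0,20,0]]}}

```text
time_s: 29.45
ee_pos: [627.0, -103.5, 69.9]
ee_rot: [179.9, -0.0, 92.9]
force: [-0.4, 0.1, -0.6]
gripper_width: 34.0
gripper_force: 8.0
```

{"op": "step_arm", "data": {"steps": [[0,0,0,0,0,20,0],[0,0,0,0,0,15,0],[0,0,0,0,0,0,0],[0,0,0,0,0,0,0],[0,0,0,0,0,0,0],[0,0,0,0,0,0,0],[0,0,0,0,0,0,0],[0,0,0,0,0,0,0]]}}

```text
time_s: 30.45
ee_pos: [626.6, -103.4, 35.1]
ee_rot: [180.0, 0.0, 93.0]
force: [0.4, 0.4, 0.7]
gripper_width: 34.2
gripper_force: 8.0
```

```bash
python3 -c "
from h import *
plan(626,-103.6,93,14.8)
g=snap('side','s5');b=cv2.resize(g['image'][110:210,180:300],None,fx=5,fy=5,interpolation=2)
cv2.imwrite('pics/m4.png',b)"
```

```text
t 30.4 at [ 626.6 -103.4   35.1] rot [180.   0.  93.] j [-10.  32.  95.  -0.  53. -13.] grip 34.2 8.0
rz -0.0 then x -0.2 y -0.7 z 20.3
```

View pics/m4.png

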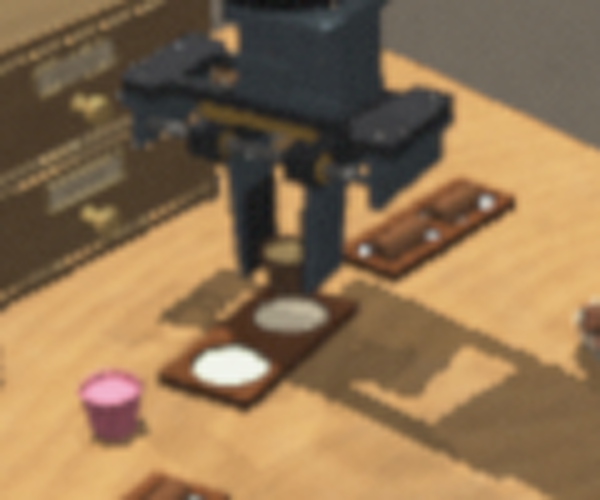

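The cup is held upright at (285,265), over the far round pocket (290,315), and clear of the drawer box.

{"op": "step_arm", "data": {"steps": [[0,0,0,0,-0.5,10,0],[0,0,0,0,0,6,0],[0,0,0,0,0,4,0],[0,0,0,0,0,0,0],[0,0,0,0,0,0,0],[0,0,0,0,0,0,0.5],[0,0,0,0,0,0,0.6],[0,0,0,0,0,0,0.6]]}}

```text
time_s: 31.5
ee_pos: [626.1, -103.4, 15.0]
ee_rot: [180.0, 0.0, 93.0]
force: [-0.1, 0.8, -0.1]
gripper_width: 54.5
gripper_force: 0.0
```

{"op": "step_arm", "data": {"steps": [[0,0,0,0,0,-10,0.6],[0,0,0,0,0,-25,0.65],[0,0,0,0,0,-30,0.65],[0,0,0,0,0,-20,0.65],[0,0,0,45,-22,0,0.65],[0,0,0,45,-22,0,0.65],[0,0,0,45,-22,0,0.65],[0,0,0,0,0,0,0.65]]}}

```text
time_s: 32.5
ee_pos: [551.6, 30.3, 100.8]
ee_rot: [-180.0, -0.0, 93.2]
force: [0.2, 0.2, 0.9]
gripper_width: 59.2
gripper_force: 0.0
```

```bash
python3 -c "
from h import *
plan(429,309.2,93,60)"
```

```text
t 32.5 at [551.6  30.3 100.8] rot [-180.    -0.    93.2] j [  2.  22. 102.   0.  56.  -1.] grip 59.2 0.0
rz 0.2 then x 284.9 y -107.8 z 40.8
```

{"op": "step_arm", "data": {"steps": [[0,0,0,41,-15.5,0,0.65],[0,0,0,41,-15.5,0,0.65],[0,0,0,41,-15.5,0,0.65],[0,0,0,41,-15.5,0,0.65],[0,0,0,41,-15.5,0,0.65],[0,0,0,41,-15.5,0,0.65],[0,0,0,39,-14.8,0,0.65],[0,0,0,0,0,20,0.65]]}}

```text
time_s: 33.5
ee_pos: [432.2, 310.0, 81.6]
ee_rot: [179.7, -0.2, 93.2]
force: [0.6, -0.3, 0.5]
gripper_width: 58.8
gripper_force: 0.0
```

{"op": "step_arm", "data": {"steps": [[0,0,0,0,0,20,0.65],[0,0,0,0,0,0,0.65],[0,0,0,0,0,0,0.65],[0,0,0,0,0,0,0.65],[0,0,0,0,0,0,0.65],[0,0,0,0,0,0,0.65],[0,0,0,0,0,0,0.65],[0,0,0,0,0,0,0.65]]}}

```text
time_s: 34.5
ee_pos: [430.6, 307.0, 60.0]
ee_rot: [180.0, 0.0, 93.0]
force: [-0.6, 0.7, 0.3]
gripper_width: 59.3
gripper_force: 0.0
```

```bash
python3 -c "
from h import *
plan(429,309.2,93,10)"
```

```text
t 34.5 at [430.6 307.   60. ] rot [180.   0.  93.] j [ 34.  23. 108.  -0.  49.  31.] grip 59.3 0.0
rz -0.0 then x 2.2 y -1.5 z 50.0
```

{"op": "step_arm", "data": {"steps": [[0,0,0,2.2,-1.5,0,0.65],[0,0,0,0,0,20,0.65],[0,0,0,0,0,20,0.65],[0,0,0,0,0,10,0.65],[0,0,0,0,0,0,0.65],[0,0,0,0,0,0,0],[0,0,0,0,0,0,0],[0,0,0,0,0,0,0]], "force": 8}}

```text
time_s: 35.5
ee_pos: [429.4, 309.4, 10.5]
ee_rot: [179.9, -0.0, 93.0]
force: [-0.4, 0.6, 0.9]
gripper_width: 35.0
gripper_force: 8.0
```

{"op": "step_arm", "data": {"steps": [[0,0,0,0,0,0,0],[0,0,0,0,0,-10,0],[0,0,0,0,0,-25,0],[0,0,0,0,0,-30,0],[0,0,0,0,0,-30,0],[0,0,0,0,0,0,0],[0,0,0,0,0,0,0],[0,0,0,0,0,0,0]]}}

```text
time_s: 36.5
ee_pos: [428.2, 308.6, 103.7]
ee_rot: [-179.9, 0.1, 93.0]
force: [0.1, 0.3, -0.3]
gripper_width: 35.0
gripper_force: 8.0
```

```bash
python3 -c "
from h import *
plan(622.5,-37.9,93,60)"
```

```text
t 36.5 at [428.2 308.6 103.7] rot [-1.799e+02  1.000e-01  9.300e+01] j [ 35.  20. 105.  -0.  55.  32.] grip 35.0 8.0
rz -0.0 then x -356.2 y 175.9 z 43.7
```

{"op": "step_arm", "data": {"steps": [[0,0,0,-40,19.5,0,0],[0,0,0,-52,26,0,0],[0,0,0,-53,26,0,0],[0,0,0,-53,26,0,0],[0,0,0,-53,26,0,0],[0,0,0,-53,26,0,0],[0,0,0,-52.2,26.4,0,0],[0,0,0,0,0,20,0]]}}

```text
time_s: 37.5
ee_pos: [626.0, -41.4, 84.7]
ee_rot: [179.8, 0.1, 92.7]
force: [0.3, 0.5, -0.9]
gripper_width: 34.8
gripper_force: 8.0
```

{"op": "step_arm", "data": {"steps": [[0,0,0,0,0,20,0],[0,0,0,0,0,20,0],[0,0,0,0,0,8,0],[0,0,0,0,0,0,0],[0,0,0,0,0,0,0],[0,0,0,0,0,0,0],[0,0,0,0,0,0,0],[0,0,0,0,0,0,0]]}}

```text
time_s: 38.5
ee_pos: [623.3, -37.4, 37.3]
ee_rot: [180.0, 0.0, 93.0]
force: [0.3, -0.1, -0.2]
gripper_width: 34.9
gripper_force: 8.0
```

```bash
python3 -c "
from h import *
plan(622.5,-37.9,93,14.8)"
```

```text
t 38.5 at [623.3 -37.4  37.3] rot [180.   0.  93.] j [-4. 31. 96. -0. 53. -7.] grip 34.9 8.0
rz -0.0 then x -0.4 y -0.9 z 22.5
```

Then place it, release, lift, and swing the arm toward the start so the view is clear.

{"op": "step_arm", "data": {"steps": [[0,0,0,-0.4,-0.9,12,0],[0,0,0,0,0,7,0],[0,0,0,0,0,3.5,0],[0,0,0,0,0,0,0],[0,0,0,0,0,0,0],[0,0,0,0,0,0,0.5],[0,0,0,0,0,0,0.6],[0,0,0,0,0,0,0.6]]}}

```text
time_s: 39.5
ee_pos: [622.4, -37.9, 14.4]
ee_rot: [180.0, 0.0, 93.0]
force: [0.5, -0.7, 0.2]
gripper_width: 54.1
gripper_force: 0.0
```

{"op": "step_arm", "data": {"steps": [[0,0,0,0,0,-10,0.6],[0,0,0,0,0,-25,0.6],[0,0,0,0,0,-40,0.6],[0,0,0,0,0,-40,0.6],[0,0,0,0,-40,-10,0.6],[0,0,0,0,-50,-10,0.6],[0,0,0,0,-50,-10,0.6],[0,0,0,0,-50,-10,0.6]]}}

```text
time_s: 40.5
ee_pos: [431.2, -47.8, 170.5]
ee_rot: [179.9, 0.0, 93.0]
force: [0.4, -1.0, 0.5]
gripper_width: 54.5
gripper_force: 0.0
```

{"op": "step_arm", "data": {"steps": [[0,0,0,-40,0,0,0.6],[0,0,0,-50,0,0,0.6],[0,0,0,-50,0,0,0.6],[0,0,0,-50,0,0,0.6],[0,0,0,-50,0,0,0.6],[0,0,0,-50,0,0,0.6],[0,0,0,-50,0,0,0.6],[0,0,0,-40,0,0,0.6]]}}

```text
time_s: 41.5
ee_pos: [452.3, -429.3, 170.2]
ee_rot: [179.9, 0.1, 92.9]
force: [1.0, 0.9, 0.2]
gripper_width: 54.8
gripper_force: 0.0
```

```bash
python3 -c "
from h import *
f=snap('top','t4'); g=snap('side','s6');a=cv2.resize(f['image'][110:190,190:420],(800,280),interpolation=2);b=cv2.resize(g['image'][140:235,180:300],(400,317),interpolation=2)
o=np.zeros((600,800,3),np.uint8);o[:280]=a;o[283:,:400]=b;o[283:,400:]=cv2.resize(f['image'][100:240,120:297],(400,317));cv2.imwrite('pics/m5.png',o)"
```

```text
(no output)
```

View pics/m5.png

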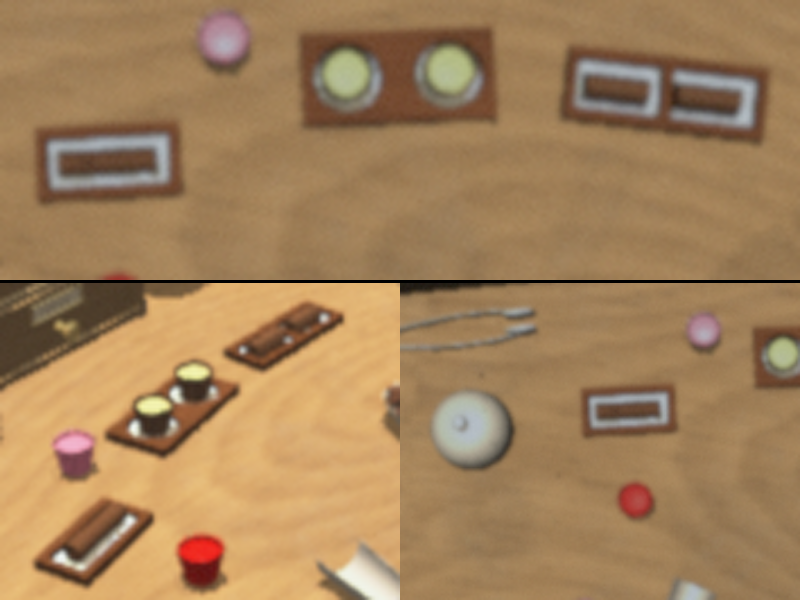

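```bash
python3 - <<'E'
from h import *
f=np.load('top.npz'); im=f['image'];S=4
b=cv2.resize(im,None,fx=S,fy=S,interpolation=cv2.INTER_CUBIC)
g=np.load('side.npz')['image']
o=np.zeros((600,800,3),np.uint8)
o[:300]=cv2.resize(im[118:151,348:420],(800,300),interpolation=cv2.INTER_CUBIC)[:300]
o[300:]=cv2.resize(g[140:173,240:300],(800,300),interpolation=cv2.INTER_CUBIC)
cv2.imwrite('pics/m6.png',o)
E
```

```text
(no output)
```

View pics/m6.png

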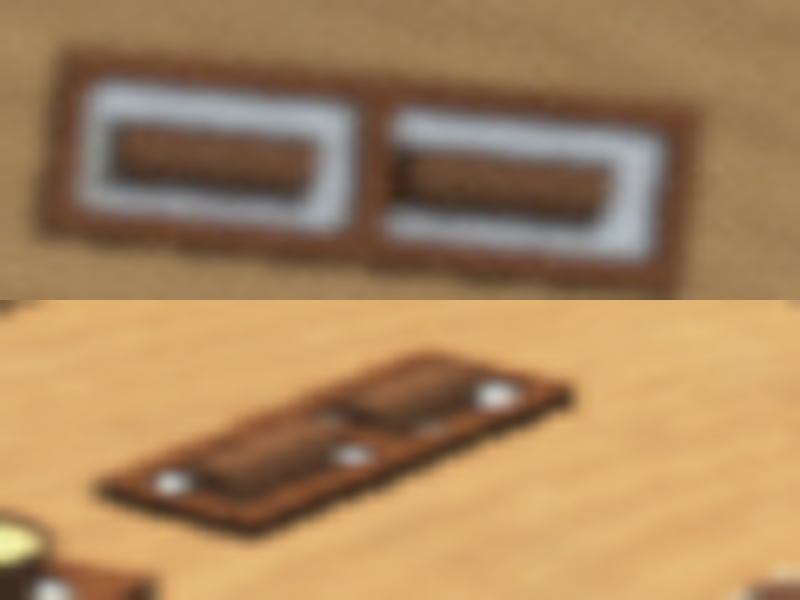

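The roll and both cups sit in their pockets with clear margins. The right-hand log (500,185) lies hard against its left wall at (395,180). I'll regrip it and move it about 4.5 mm toward the middle.

```bash
python3 -c "
from h import *
plan(613.2,-269.7,83.9,60)"
```

```text
t 41.6 at [ 452.4 -431.2  169.7] rot [179.9   0.2  92.8] j [-45.  24.  87.  -0.  69. -47.] grip 54.8 0.0
rz 8.9 then x 177.6 y 142.8 z 109.7
```

{"op": "step_arm", "data": {"steps": [[0,0,9,0,0,0,0.6],[0,0,0,44,35,0,0.6],[0,0,0,44,36,0,0.6],[0,0,0,44,36,0,0.6],[0,0,0,45.6,35.8,0,0.6],[0,0,0,0,0,40,0.6],[0,0,0,0,0,40,0.6],[0,0,0,0,0,30,0.6]]}}

```text
time_s: 42.6
ee_pos: [612.4, -263.9, 58.4]
ee_rot: [-179.9, -0.0, 84.1]
force: [-1.3, 0.1, 0.7]
gripper_width: 54.8
gripper_force: 0.0
```

{"op": "step_arm", "data": {"steps": [[0,0,0,0,0,20,0.5],[0,0,0,0,0,0,0.5],[0,0,0,0,0,0,0.5],[0,0,0,0,0,0,0.5],[0,0,0,0,0,0,0.5],[0,0,0,0,0,0,0.5],[0,0,0,0,0,0,0.5],[0,0,0,0,0,0,0.5]]}}

```text
time_s: 43.6
ee_pos: [613.0, -265.6, 39.4]
ee_rot: [-180.0, 0.0, 84.0]
force: [0.4, -0.6, -0.1]
gripper_width: 45.4
gripper_force: 0.0
```

```bash
python3 -c "
from h import *
plan(613.2,-269.7,83.9,11)"
```

```text
t 43.6 at [ 613.  -265.6   39.4] rot [-180.    0.   84.] j [-24.  35.  89.  -0.  56. -18.] grip 45.4 0.0
rz 0.1 then x -4.1 y 0.6 z 28.4
```

{"op": "step_arm", "data": {"steps": [[0,0,0,-4.1,0.6,12,0.5],[0,0,0,0,0,10,0.5],[0,0,0,0,0,6.4,0.5],[0,0,0,0,0,0,0.5],[0,0,0,0,0,0,0],[0,0,0,0,0,0,0],[0,0,0,0,0,0,0],[0,0,0,0,0,0,0]], "force": 10}}

```text
time_s: 44.6
ee_pos: [613.2, -269.7, 11.2]
ee_rot: [180.0, 0.0, 84.0]
force: [0.1, -0.1, -0.3]
gripper_width: 15.9
gripper_force: 9.4
```

{"op": "step_arm", "data": {"steps": [[0,0,0,0,0,-8,0],[0,0,0,0,0,0,0],[0,0,0,-4.5,0,0,0],[0,0,0,0,0,0,0],[0,0,0,0,0,4,0],[0,0,0,0,0,4,0],[0,0,0,0,0,0,0],[0,0,0,0,0,0,0]]}}

```text
time_s: 45.6
ee_pos: [612.7, -274.2, 11.1]
ee_rot: [-180.0, 0.0, 84.0]
force: [-1.3, -0.2, 1.6]
gripper_width: 15.6
gripper_force: 9.8
```

{"op": "step_arm", "data": {"steps": [[0,0,0,0,0,0,0.3],[0,0,0,0,0,0,0.4],[0,0,0,0,0,0,0.4],[0,0,0,0,0,-10,0.4],[0,0,0,0,0,-30,0.4],[0,0,0,0,0,-50,0.4],[0,0,0,-30,-30,-40,0.4],[0,0,0,-40,-40,0,0.4]]}}

```text
time_s: 46.6
ee_pos: [538.0, -338.0, 146.1]
ee_rot: [179.5, 0.3, 84.1]
force: [0.2, -0.8, 0.2]
gripper_width: 36.3
gripper_force: 0.0
```

{"op": "step_arm", "data": {"steps": [[0,0,0,-40,-40,0,0.4],[0,0,0,-40,-40,0,0.4],[0,0,0,-10,-40,0,0.4],[0,0,0,0,0,0,0.4],[0,0,0,0,0,0,0.4],[0,0,0,0,0,0,0.4],[0,0,0,0,0,0,0.4],[0,0,0,0,0,0,0.4]]}}

```text
time_s: 47.6
ee_pos: [407.6, -413.1, 140.9]
ee_rot: [-180.0, -0.0, 84.0]
force: [-0.3, -0.1, 1.1]
gripper_width: 36.5
gripper_force: 0.0
```

```bash
python3 - <<'E'
from h import *
im=snap('top','t9')['image']; g=snap('side','s9')['image']
o=np.zeros((600,800,3),np.uint8)
o[:300]=cv2.resize(im[118:151,348:420],(800,300),interpolation=cv2.INTER_CUBIC)
o[300:]=cv2.resize(g[140:173,240:300],(800,300),interpolation=cv2.INTER_CUBIC)
cv2.imwrite('pics/m7.png',o)
E
```

```text
(no output)
```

View pics/m7.png

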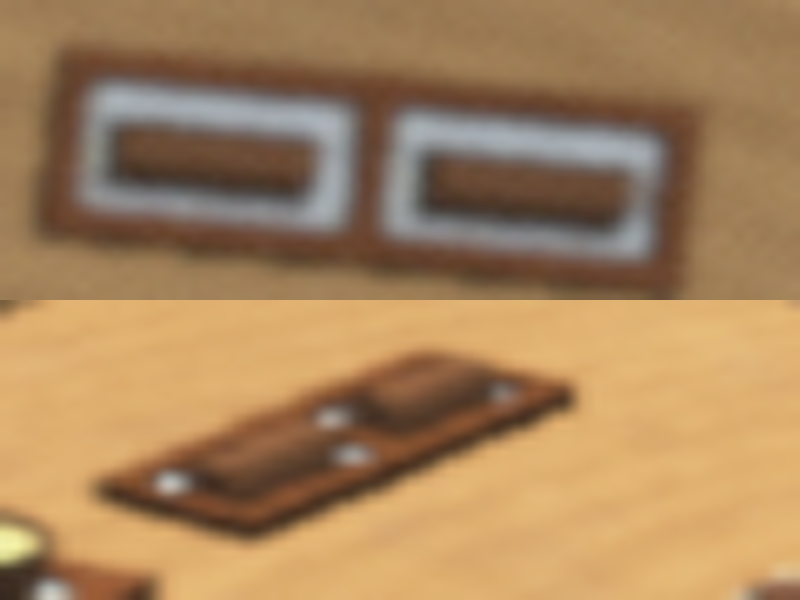

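Both logs now lie in their pockets with paper showing all round: left log at (212,160), right log at (528,190). I'm handing the job in.

```bash
python3 -c "
from workcell import *
print(job_done())"
```

```text
the job is handed in; nothing more can be done
None
```

I handed the job in at about 48 s: the last pictures show both cups, both logs and the roll in their own pockets and let go, with the bell and bowl untouched; no verdict came back.

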